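Set the hold-down screw of an LED-board nest

ROBOT

A 6-joint arm with a two-finger parallel gripper is mounted at the origin on the work surface; the furniture and walls round the work are solid. World frame = base frame: x ahead of the robot, y to its left, z up, the work surface at z = 0. Lengths are in mm, angles in rad, forces in N, time in s.
With the tool pointing down it reaches from about 300 to 850 mm from the base axis. Payload 5.4 kg.
Tool frame: the origin (TCP) lies between the finger pads; the fingertips stand 22 mm ahead of it and the grasp point (between the pads) lies 3 mm ahead of it (env.tip_extent is the z of the fingertips in the tool frame, in mm); z points along the fingers, y is the line along which they close (so a half turn about z gives the same grasp; the last joint's range is limited). The gripper opens to 85 mm and grips with 20 to 120 N. Pads are 22 mm wide; open, the fingers measure 114 mm over their backs; the gripper's body (76 mm by 85 mm) begins 54 mm behind the grasp point. The pads swing forward as they close: fully open they stand 13 mm farther back than shut.
Start: joints at [-0.939, 0.158, 1.597, -0, 1.386, -0.21], TCP at [428.835, -383.024, 253.299] pointing down, gripper open.
Joint ranges: [-2.91, 2.91], [-0.94, 2.29], [0.18, 2.7], [-1.29, 4.43], [0.17, 2.64], [-3, 3]. Speed limits (rad/s): [2.57, 2.57, 3.14, 3.14, 3.14, 3.14].

INTERFACE

Orientations are given as a unit quaternion [x, y, z, w].
In Python, from bench import env gives the robot as it stands.
- The arm moves only by the tool step_arm, never from a script. Its argument "targets" is text: rows parted by semicolons, each of 5 numbers parted by spaces: the shift along the world's x, y, z in cm, then the turn about the world's z in rad, then the closure in counts, from 0 (fully open) to 255 (shut). A call has 1 to 8 rows; each row is the pose to reach, as a shift and turn from the pose commanded when the call began; what a row does not reach only later rows make up. A row lasts 1/12 s, in which the tool goes at most 41.7 mm and 7.16 degrees, less where a joint would pass 70% of its speed; a pose out of reach is approached as far as the arm can. A call with a gripper value outside its range is refused whole. The fingers move at their own pace and stop on an object; "force" is the grip in N (left out, the last holds). Time passes only in rows, so rows that repeat a pose let the fingers close. It gives the time, the measured TCP pose, the force, the opening and the grip force at its end, in the units of the state.
- env.state(): the state, without advancing time (a new reading comes with each control period).
- env.get_image(name): name is "scene" or "top" or "wrist"; returns (picture, depth): 480x640x3 uint8, blue, green, red; 480x640 float32, mm along the optical axis (not along the pixel's ray), 0 where there is no reading.
- env.camera_info(name): a dict with "intrinsics" (3x3 intrinsics, pixels), "camera_from_world" (4x4, takes a point from world to camera coordinates). Camera axes: x right, y down, z forward; pixel columns grow to the right and rows downward; lengths in mm; the calibration is good to about 2 mm. The wrist camera is an equidistant fisheye: a pixel r from the principal point sees the ray r / f radians off the axis. A picture is of the moment at which its call begins: read the wrist's pose just before it. camera_info takes no time and is no camera call; for the wrist camera it gives the pose at the moment of the call.
- env.finish_job(): hands the job in; it is judged then, once.
The state is a dict: "t": time; "joints": joint angles; "qd": joint speeds; "tau": joint torques, N m; "position": TCP position; "orientation": TCP orientation; "ft_force": force on the tool from outside, world axes, zero at the start; "torque": the same for the moment, N m; "grip_width": finger opening in mm; "grip_force": force on a finger pad.
Only numpy, scipy, OpenCV 4.12 (cv2) and the standard library are available. Lean on these libraries where they do the work, as an engineer would, in place of code of your own. Each camera call takes 0.05 s, during which the arm holds its last target. There are 200 camera calls.

TASK

Set the hold-down on the LED-board nest: push the carriage by its orange grip fully home against its stop, so that the foot stands over the edge of the board, then turn the black wing knob clockwise until the screw seats on the board. Back it off a quarter turn, so that the board is kept in but can still grow when hot, and finish while still gripping the knob there, as the lock nut is about to be tightened. Leave the board in its nest and do not disturb the things around the fixture.

Things in the scene. Friction and masses are not known exactly. Their poses are not given: they have to be found in the camera images.
- nest_fixture: board nest, fixed to the table: aluminium plate 168 (x) x 348 (y) x 12 mm on feet, its top 20 mm above the table. Origin: centre of its underside on the table; x across the plate, y along it, z up. The LED board lies at the +y part; at the -y part a steel rail along y carries the hold-down carriage
- hold_down (a joint): position of the carriage along the rail (m): 0 drawn fully back, 0.050 home against the dark end stop; it grows as the carriage moves to +y of nest_fixture. Drag about 4 N; it stays where it is left. A grey arm 30 mm wide, its top 58 mm above the table, reaches from the carriage towards the board and carries the thumbscrew
- slide_grip (a point): centre of the top of the orange upright grip on the carriage: 12 mm thick in x of nest_fixture, 26 mm long in y, top 92 mm above the table, free for 31 mm down from its top (the arm, 30 mm wide, and a thin foot, 24 mm wide, lie below). It stands 72 mm behind (-y) the screw's axis and moves with the carriage. Axes as nest_fixture's
- thumbscrew (a joint): angle of the thumbscrew (rad): 0 = seated (hard stop, the foot pressed on the board, which it first touches at about 0.2), grows as the screw is backed off, anticlockwise seen from above, up to 3.2. Quarter turn back = 1.57. Friction about 0.08 N m, stays where it is left. The screw has a 6 mm lead: knob and foot rise 0.95 mm per rad of backing off, 1.5 mm for a quarter turn
- knob (a point): centre of the top of the black wing knob, on the screw's axis, 106 mm above the table when seated. The wing is 40 mm long along this point's x, 12 mm thick along its y, and reaches 27 mm down from its top; below is a round hub 23 mm across, 8 mm high, then a brass nut and bush on the arm. A white line marks the +x half of its top. It turns with the knob and moves with the carriage
- screw_foot: spindle of the thumbscrew with its white foot, 16 mm across; it also carries the knob and does not turn itself. Origin on the screw's axis, at table height when seated
- foot_pad (a point): centre of the foot's underside; 30 mm above the table when seated; with the carriage home it is then on the board's edge, 14 mm in
- led_board: green LED board, 184 x 124 mm, 2 mm thick (parts on it up to 7 mm), loose in the nest between corner locators with 1 mm play. Origin: centre of its underside, 28 mm above the table; its x is the long side
- driver_blue: blue screwdriver, 153 mm long, handle 22 mm, lying on the table beside the far (+x) edge of the fixture. Leave it alone
- glue_bottle: red and white needle bottle, 26 mm across, 80 mm tall, standing beside the far (+x) edge of the fixture, near the rail. Leave it alone
- loupe: black eye loupe, 37 mm across, 34 mm tall, standing off the -y end of the fixture. Leave it alone

How it is judged (in metres and radians):
On the way, in this order (a step that is already met when the one before it is completed fails the run):
1. the carriage is fully home against its stop, the screw still backed off (value of joint hold_down above 0.047 m and value of joint thumbscrew above 0.4 rad), for 0.2 s.
2. with the carriage home, the screw is turned down until it seats and its foot presses on the board (value of joint hold_down above 0.047 m and value of joint thumbscrew below 0.09 rad and contact force between screw_foot and led_board above 0.5 N), for 0.1 s.
At the end, for the whole second after the job is handed in: The screw stands a quarter turn back from its seat (1.57 rad, +-0.30), still, gripped by the fingers (more than 3 N); its foot is clear of the board; the carriage is home (within 3 mm of its stop); the board is in its nest (moved less than 6 mm) (value of joint thumbscrew between 1.27 and 1.87 rad and velocity of joint thumbscrew between -0.1 and 0.1 rad/s and contact force between the fingers and screw_foot above 3 N and contact force between screw_foot and led_board below 0.2 N and value of joint hold_down above 0.047 m and distance of led_board from where it was at the start of the episode below 0.006 m); the arm keeps its last pose, push and grip.
It fails at once if the board is knocked out of its nest (distance of led_board from where it was at the start of the episode above 0.01 m).
It fails at once if a thing beside the fixture is disturbed (moved more than 20 mm) (distance of any of driver_blue, glue_bottle, loupe from where it was at the start of the episode above 0.02 m).
It also fails if it takes over 61 s, if anything falls off the work surface, if the arm or the gripper's body presses on something with over 40 N, if the wrist force passes 120 N, or if a joint passes its speed limit or range.

## Working session

There is one attempt and no reset: what is moved stays moved. The work goes in short steps, Python scripts to look and compute and a tool call to move; the robot and the scene stay as the last step left them, time stands still between calls to the robot, and variables do not carry over. Pictures are saved under pics/ and viewed, at most 10 in all, crops included, and the job is handed in when it is done.

Besides the shell and the picture viewer there is one more tool, called after "Call:" by a JSON object that holds its "name" and its "arguments". step_arm: Moves the arm, as the interface text tells. Its arguments: {"type":"object","properties":{"targets":{"type":"string"},"force":{"type":"number"}},"required":["targets"]}

```bash
mkdir -p pics; ls; python3 - <<'E'
from bench import env
import cv2,numpy as np
for n in("scene","top"):
    p,d=env.get_image(n); cv2.imwrite(f"pics/{n}0.png",p); np.save(f"pics/{n}0.npy",d)
    print(n,env.camera_info(n))
print(env.state(),env.tip_extent)
E
```

```text
pics
scene {'intrinsics': array([[529.59414856,   0.        , 315.87979889],
       [  0.        , 529.59414856, 238.15645561],
       [  0.        ,   0.        ,   1.        ]]), 'camera_from_world': array([[-8.86977538e-01, -4.61664127e-01,  1.17081595e-02,
         4.94269906e+02],
       [-2.98043959e-01,  5.52886420e-01, -7.78130070e-01,
         2.74575933e+02],
       [ 3.52761457e-01, -6.93673440e-01, -6.27994040e-01,
         7.13171607e+02],
       [ 0.00000000e+00,  0.00000000e+00,  0.00000000e+00,
         1.00000000e+00]])}
top {'intrinsics': array([[602.66964722,   0.        , 315.1584782 ],
       [  0.        , 602.66964722, 232.7136821 ],
       [  0.        ,   0.        ,   1.        ]]), 'camera_from_world': array([[-2.32886939e-02, -9.99415606e-01, -2.50216526e-02,
        -6.74006672e+00],
       [-9.85722862e-01,  2.71300461e-02, -1.66175812e-01,
         5.78301703e+02],
       [ 1.66757538e-01,  2.07943974e-02, -9.85778635e-01,
         9.80107016e+02],
       [ 0.00000000e+00,  0.00000000e+00,  0.00000000e+00,
         1.00000000e+00]])}
{'t': 0.1, 'joints': array([-9.39112243e-01,  1.58957334e-01,  1.59812180e+00, -2.01684996e-05,
        1.38620137e+00, -2.10100911e-01]), 'qd': array([-1.49587218e-04, -7.06146384e-04, -2.05423163e-03, -6.01861283e-05,
       -8.46507639e-04,  2.46232337e-04]), 'tau': array([ 1.18280157e-03, -3.96990323e+01, -3.32338178e+01, -1.38965584e-04,
        4.15839706e-03,  1.21878631e-05]), 'position': array([ 428.52804839, -382.62591947,  252.42368465]), 'orientation': array([ 9.12723567e-01,  4.08576771e-01, -1.86269794e-04, -8.23171368e-04]), 'ft_force': array([-0.02060014, -0.04300172, -0.73150364]), 'torque': array([ 0.043855  , -0.0219349 , -0.07614242]), 'grip_force': 0.0, 'grip_width': 85.49522568726766} 22.0
```

View pics/scene0.png

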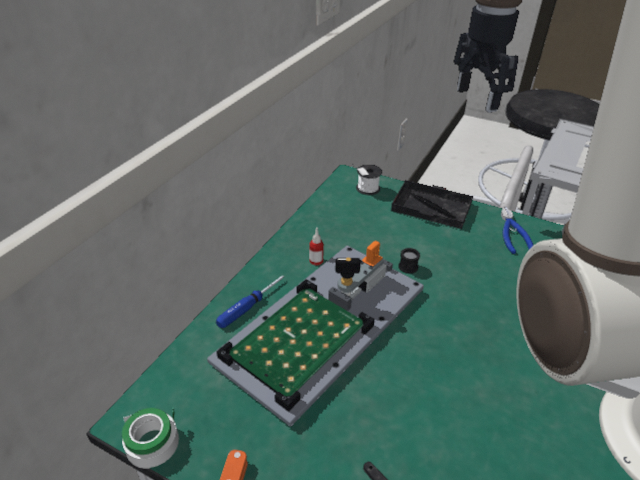

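View pics/top0.png

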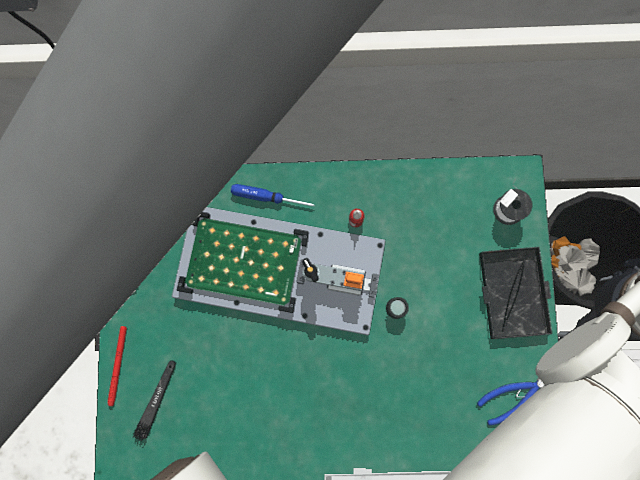

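The scene view shows the orange grip at about (373,252) and the black knob at (347,268). In the top view the grip is at (355,280) and the knob at (311,269), with its white line pointing up-left. The board lies towards world +y.

```bash
cat > h.py <<'E'
import cv2,numpy as np
from bench import env
def cloud(n,d):
    ci=env.camera_info(n);K=ci["intrinsics"];T=np.linalg.inv(ci["camera_from_world"])
    v,u=np.mgrid[:480,:640]
    c=np.stack([(u-K[0,2])/K[0,0]*d,(v-K[1,2])/K[1,1]*d,d],-1)
    return c@T[:3,:3].T+T[:3,3]
def tri(p1,n1,p2,n2):
    P=[]
    for n in(n1,n2):
        ci=env.camera_info(n);P.append(ci["intrinsics"]@ci["camera_from_world"][:3])
    X=cv2.triangulatePoints(P[0],P[1],np.float64(p1).reshape(2,1),np.float64(p2).reshape(2,1))[:,0]
    return X[:3]/X[3]
def roi(shape,x0,y0,x1,y1):
    m=np.zeros(shape,bool);m[y0:y1,x0:x1]=1;return m
E
python3 - <<'E'
from h import *
C={}
for n,ro,rk in(("scene",(360,235,390,270),(330,252,365,282)),("top",(335,262,375,295),(298,252,325,288))):
    p=cv2.imread(f"pics/{n}0.png");d=np.load(f"pics/{n}0.npy");W=cloud(n,d)
    h=cv2.cvtColor(p,cv2.COLOR_BGR2HSV);s=h.shape[:2]
    o=(h[...,0]<20)&(h[...,1]>150)&(h[...,2]>90)&roi(s,*ro)&(d>0)
    k=(h[...,2]<60)&roi(s,*rk)&(d>0)
    for nm,m in(("orange",o),("knob",k)):
        z=W[...,2][m];t=m&(W[...,2]>np.percentile(z,95)-6)
        v,u=np.nonzero(t);C[nm,n]=(u.mean(),v.mean())
        r=cv2.minAreaRect(W[t][:,:2].astype(np.float32))
        print(n,nm,m.sum(),t.sum(),C[nm,n],"z",np.percentile(z,[5,50,95]),W[t].mean(0),r)
    if n=="top":
        g=(abs(W[...,2]-20)<5)&(h[...,1]<70)&roi(s,165,195,395,345)
        b=(h[...,0]>40)&(h[...,0]<85)&(abs(W[...,2]-30)<4)&roi(s,180,210,305,310)
        for nm,m in(("plate",g),("board",b)):
            m=cv2.morphologyEx(m.astype(np.uint8),cv2.MORPH_OPEN,np.ones((3,3)))>0
            print(nm,m.sum(),W[m].mean(0),cv2.minAreaRect(W[m][:,:2].astype(np.float32)))
for nm in("orange","knob"):print(nm,"tri",tri(C[nm,"top"],"top",C[nm,"scene"],"scene"))
for n,b in(("scene",(310,230,430,310)),("top",(280,240,400,320))):
    p=cv2.imread(f"pics/{n}0.png");x0,y0,x1,y1=b
    cv2.imwrite(f"pics/{n}0c.png",cv2.resize(p[y0:y1,x0:x1],None,fx=5,fy=5,interpolation=cv2.INTER_CUBIC))
a=[cv2.imread(f"pics/{n}0c.png") for n in("scene","top")]
a=[cv2.resize(x,(600,300)if 0 else (430,290)) for x in a]
cv2.imwrite("pics/c0.png",np.vstack(a))
E
```

```text
scene orange 285 82 (np.float64(372.9512195121951), np.float64(246.20731707317074)) z [59.57933605 75.66502791 92.00593878] [492.27426155 -79.51486319  90.54830092] ((492.7127990722656, -80.9464340209961), (26.010982513427734, 11.968899726867676), 73.68692016601562)
scene knob 381 136 (np.float64(348.18382352941177), np.float64(261.8897058823529)) z [ 80.11170191  95.14033492 106.86835011] [506.05802951  -8.94019424 104.76255994] ((507.6691589355469, -9.536027908325195), (38.891056060791016, 12.783625602722168), 33.52632141113281)
top orange 242 106 (np.float64(354.20754716981133), np.float64(277.9433962264151)) z [58.34261573 79.43860514 93.71064225] [495.04409038 -83.50116635  91.54800175] ((495.27410888671875, -83.64002990722656), (24.517864227294922, 11.837885856628418), 79.11308288574219)
top knob 155 99 (np.float64(311.37373737373736), np.float64(271.1515151515151)) z [ 77.74428699 104.85733576 108.3810773 ] [506.2998365  -15.1587005  106.11074101] ((509.5618896484375, -13.650100708007812), (38.551673889160156, 11.616052627563477), 27.796009063720703)
plate 8771 [509.51300835   3.30913463  19.4369754 ] ((522.848876953125, 44.03855895996094), (347.5801696777344, 168.0994415283203), 77.87445831298828)
board 6082 [534.86265374 104.9229382   29.73081552] ((535.9520263671875, 105.38172912597656), (184.9143524169922, 123.80438232421875), 77.99180603027344)
orange tri [494.79117108 -83.89924318  86.56386684]
knob tri [507.59290179 -14.78985163  99.33547701]
```

View pics/c0.png

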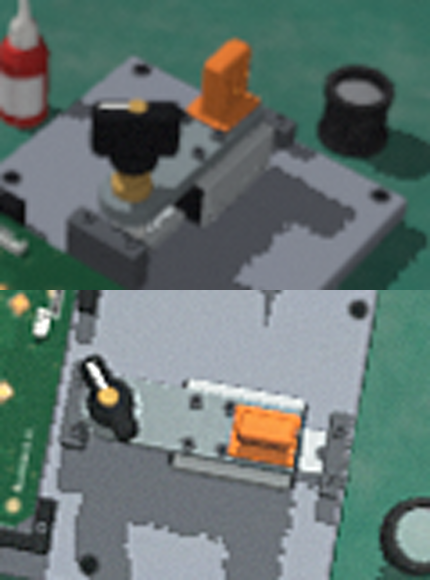

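Measured: grip at about (494,-82,92) and knob at about (508.6,-11.5,108). They are 72 mm apart, as stated. The fixture's yaw is -12.1° and the wing's yaw is about 30°. I'll approach over the grip now.

Call:
{"name": "step_arm", "arguments": {"targets": "6.5 30 -8 0.518 120;6.5 30 -8 0.518 120;6.5 30 -8 0.518 120;6.5 30 -8 0.518 120;6.5 30 -8 0.518 120;6.5 30 -8 0.518 120;6.5 30 -8 0.518 120;6.5 30 -8 0.518 120", "force": 40}}

```text
t: 0.77
position: [493.0, -79.2, 171.7]
orientation: [0.777, 0.629, -0.0, -0.001]
ft_force: [0.5, 0.0, -0.0]
grip_width: 45.3
grip_force: 0.0
```

Call:
{"name": "step_arm", "arguments": {"targets": "0 0 0 0 120;0 0 0 0 120;0 0 0 0 120;0 0 0 0 120"}}

```text
t: 1.1
position: [494.0, -84.3, 173.7]
orientation: [0.778, 0.628, 0.0, 0.0]
ft_force: [0.3, -0.6, 0.3]
grip_width: 45.1
grip_force: 0.0
```

```bash
python3 - <<'E'
from h import *
s=env.state();print(s);ci=env.camera_info("wrist");print(ci)
p,d=env.get_image("wrist");cv2.imwrite("pics/w1.png",p);np.save("pics/w1.npy",d)
E
```

```text
{'t': 1.1, 'joints': array([-4.10380242e-01,  4.34228251e-02,  1.88462263e+00, -3.14280861e-04,
        1.21267969e+00, -1.97782466e-01]), 'qd': array([-0.00775426, -0.00264843, -0.00129167,  0.00332706, -0.00075143,
        0.00302303]), 'tau': array([ 5.80357164e-01, -3.26882637e+01, -3.07890987e+01,  2.30328273e-02,
        1.52547634e-02, -4.30899367e-03]), 'position': array([493.99756357, -84.26423786, 173.7261064 ]), 'orientation': array([7.78104135e-01, 6.28135133e-01, 7.03342965e-05, 4.52618860e-04]), 'ft_force': array([ 0.27816441, -0.61945924,  0.30944817]), 'torque': array([-0.00330876,  0.04910598, -0.02397312]), 'grip_force': 0.0, 'grip_width': 45.07547227896053}
{'intrinsics': array([[371.64829954,   0.        , 309.90650132],
       [  0.        , 371.64829954, 238.93348946],
       [  0.        ,   0.        ,   1.        ]]), 'camera_from_world': array([[ 9.77524693e-01, -2.10819875e-01,  6.75126732e-04,
        -5.01008442e+02],
       [-2.02351763e-01, -9.37351773e-01,  2.83593756e-01,
         6.29891687e+00],
       [-5.91543689e-02, -2.77356512e-01, -9.58944277e-01,
         3.08518955e+02],
       [ 0.00000000e+00,  0.00000000e+00,  0.00000000e+00,
         1.00000000e+00]])}
```

View pics/w1.png

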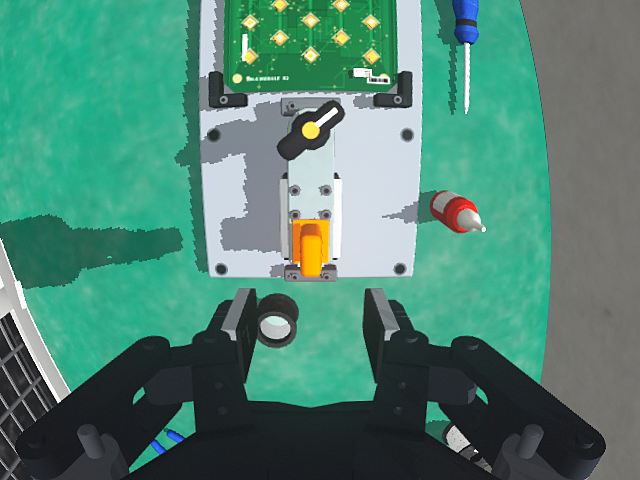

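The wrist view shows the gripper aligned with the rail. The grip top is at about (312,245), the knob at (311,130) with its line pointing up-right, and the loupe at (277,322) is between and below the fingers.

```bash
cat >> h.py <<'E'
def fish(d,ci):
    K=ci["intrinsics"];T=np.linalg.inv(ci["camera_from_world"]);v,u=np.mgrid[:480,:640]
    x=(u-K[0,2])/K[0,0];y=(v-K[1,2])/K[1,1];r=np.hypot(x,y)+1e-9;k=np.tan(r)/r*d
    return np.stack([x*k,y*k,d],-1)@T[:3,:3].T+T[:3,3]
def measure(p,W,box,kind):
    h=cv2.cvtColor(p,cv2.COLOR_BGR2HSV)
    m=(h[...,0]<22)&(h[...,1]>150)&(h[...,2]>90) if kind=="o" else (W[...,2]>98)
    m&=roi(m.shape,*box)
    z=W[...,2][m];t=m&(W[...,2]>np.percentile(z,90)-4)
    r=cv2.minAreaRect(W[t][:,:2].astype(np.float32));print(kind,t.sum(),"z",np.percentile(W[t][:,2],[5,50,95]),"mean",W[t].mean(0),r)
E
python3 - <<'E'
from h import *
p=cv2.imread("pics/w1.png");W=fish(np.load("pics/w1.npy"),env.camera_info("wrist"))
measure(p,W,(285,210,335,285),"o");measure(p,W,(270,90,355,170),"k")
E
```

```text
o 407 z [89.19378176 91.37435014 92.85577783] mean [493.28582417 -80.76296023  93.17137576] ((501.1207580566406, -55.33979415893555), (83.75580596923828, 12.16869068145752), 77.29420471191406)
k 1689 z [104.9838441  107.07471732 108.68004154] mean [510.00340337 -13.14876384 109.97261848] ((509.813720703125, -13.345961570739746), (39.37516784667969, 11.988007545471191), 27.643760681152344)
```

Call:
{"name": "step_arm", "arguments": {"targets": "0 0.2 -4 0 120;0 0.2 -8.4 0 120;0 0.2 -8.4 0 120;0 0.2 -8.4 0 255;0 0.2 -8.4 0 255;0 0.2 -8.4 0 255;0 0.2 -8.4 0 255;0 0.2 -8.4 0 255", "force": 40}}

```text
t: 1.82
position: [494.9, -82.1, 92.1]
orientation: [0.778, 0.629, 0.0, 0.002]
ft_force: [-5.4, -1.0, 6.9]
grip_width: 11.3
grip_force: 41.3
```

Call:
{"name": "step_arm", "arguments": {"targets": "0.21 0.98 0 0 255;0.42 1.96 0 0 255;0.63 2.93 0 0 255;0.76 3.5 0 0 255;0.76 3.5 0 0 255;0.76 3.5 0 0 255"}}

```text
t: 2.32
position: [502.7, -45.9, 92.1]
orientation: [0.777, 0.629, 0.001, 0.001]
ft_force: [-3.8, 3.5, 7.6]
grip_width: 10.5
grip_force: 41.4
```

Call:
{"name": "step_arm", "arguments": {"targets": "0.06 0.3 0 0 255;0.13 0.6 0 0 255;0.13 0.6 0 0 255;0.13 0.6 0 0 255"}}

```text
t: 2.65
position: [503.8, -40.6, 92.1]
orientation: [0.778, 0.629, 0.0, 0.001]
ft_force: [-5.0, -0.6, 7.6]
grip_width: 10.9
grip_force: 41.4
```

Call:
{"name": "step_arm", "arguments": {"targets": "0.04 0.2 0 0 255;0.08 0.4 0 0 255;0.08 0.4 0 0 255;0.08 0.4 0 0 255"}}

```text
t: 2.98
position: [504.0, -40.0, 92.1]
orientation: [0.777, 0.629, -0.002, 0.003]
ft_force: [-9.9, -15.4, 6.4]
grip_width: 11.5
grip_force: 41.4
```

Call:
{"name": "step_arm", "arguments": {"targets": "0.04 0.2 0 0 255;0.08 0.4 0 0 255;0.08 0.4 0 0 255;0.08 0.4 0 0 255"}}

```text
t: 3.32
position: [504.1, -39.4, 92.1]
orientation: [0.777, 0.63, -0.005, 0.005]
ft_force: [-15.1, -30.5, 6.3]
grip_width: 10.9
grip_force: 41.3
```

The carriage is against its stop, with about 30 N pushing back. I'll ease off, release and rise.

Call:
{"name": "step_arm", "arguments": {"targets": "-0.1 -0.5 0 0 255;-0.1 -0.5 0 0 255;-0.1 -0.5 0 0 120;-0.1 -0.5 0 0 120;-0.1 -0.5 0 0 120;-0.1 -0.5 4 0 120;-0.1 -0.5 8 0 120;-0.1 -0.5 9 0 120"}}

```text
t: 3.98
position: [507.0, -37.7, 186.2]
orientation: [0.777, 0.629, 0.003, 0.005]
ft_force: [2.0, -0.9, 0.4]
grip_width: 45.3
grip_force: 0.0
```

```bash
python3 - <<'E'
from h import *
ci=env.camera_info("wrist");p,d=env.get_image("wrist");cv2.imwrite("pics/w2.png",p)
W=fish(d,ci);measure(p,W,(270,170,350,290),"o");measure(p,W,(260,60,370,175),"k");print(env.state()["position"],env.state()["joints"])
E
```

```text
o 284 z [88.97209565 90.97542162 92.68024641] mean [502.50078351 -37.41828938  93.95675923] ((510.10662841796875, -10.15814208984375), (88.42520141601562, 11.88603401184082), 78.00275421142578)
k 1502 z [104.91641398 107.03318655 108.85397801] mean [518.94200133  28.90631324 112.77503773] ((518.8013305664062, 28.706336975097656), (39.7836799621582, 12.064624786376953), 28.363554000854492)
[507.34726271 -37.8459257  186.22629766] [-3.12565249e-01  4.01634607e-02  1.86158545e+00  3.64909236e-04
  1.22742926e+00 -1.02303887e-01]
```

View pics/w2.png

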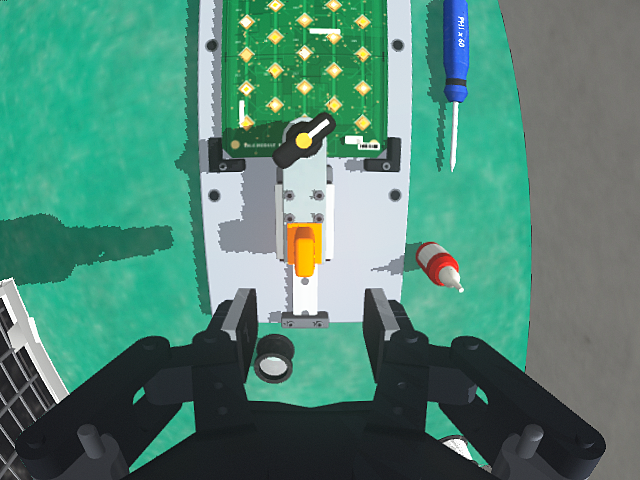

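The wrist view shows the foot over the board's edge and the knob at about (304,141), at world (518.7,29.2) with yaw 28°. I'll move over the knob and turn the tool so that it has the whole clockwise travel available.

Call:
{"name": "step_arm", "arguments": {"targets": "1.13 6.7 0 0.9 120;1.13 6.7 0 0.9 120;1.13 6.7 0 0.9 120;1.13 6.7 0 0.9 120;1.13 6.7 0 0.9 120;1.13 6.7 0 0.9 120;1.13 6.7 0 0.9 120;1.13 6.7 0 0.9 120"}}

```text
t: 4.7
position: [514.5, 30.4, 178.8]
orientation: [0.425, 0.905, 0.0, -0.0]
ft_force: [-0.4, -0.1, 0.2]
grip_width: 44.9
grip_force: 0.0
```

Call:
{"name": "step_arm", "arguments": {"targets": "0 0 0 0.9 120;0 0 0 0.9 120;0 0 0 0.9 120;0 0 0 0.9 120;0 0 0 0.9 120;0 0 0 0.9 120;0 0 0 0.9 120;0 0 0 0.9 120"}}

```text
t: 5.37
position: [514.5, 30.2, 178.9]
orientation: [-0.01, 1.0, 0.0, -0.0]
ft_force: [-0.6, 0.4, -0.0]
grip_width: 44.9
grip_force: 0.0
```

Call:
{"name": "step_arm", "arguments": {"targets": "0 0 0 0.47 120;0 0 0 0.47 120;0 0 0 0.47 120;0 0 0 0.47 120;0 0 0 0.47 120;0 0 0 0.47 120"}}

```text
t: 5.87
position: [514.6, 30.1, 179.1]
orientation: [-0.239, 0.971, 0.0, -0.0]
ft_force: [-0.2, -0.4, -0.2]
grip_width: 45.4
grip_force: 0.0
```

```bash
python3 - <<'E'
from h import *
ci=env.camera_info("wrist");p,d=env.get_image("wrist");cv2.imwrite("pics/w3.png",p)
s=env.state();q=s["orientation"];print(s["position"],s["joints"],"c",np.degrees(2*np.arctan2(q[1],q[0]))-90)
W=fish(d,ci);measure(p,W,(240,150,400,330),"k")
E
```

```text
[514.58293365  30.04943477 179.15353053] [-1.76461325e-01  7.48237888e-02  1.84018086e+00  6.09732063e-05
  1.22671719e+00 -2.23076525e+00] c 117.70176602209648
k 546 z [186.70720325 192.2967878  299.83050776] mean [488.46176142  30.18998215 213.44184603] ((492.462158203125, 11.080379486083984), (72.54898071289062, 49.29048156738281), 53.66313552856445)
```

View pics/w3.png

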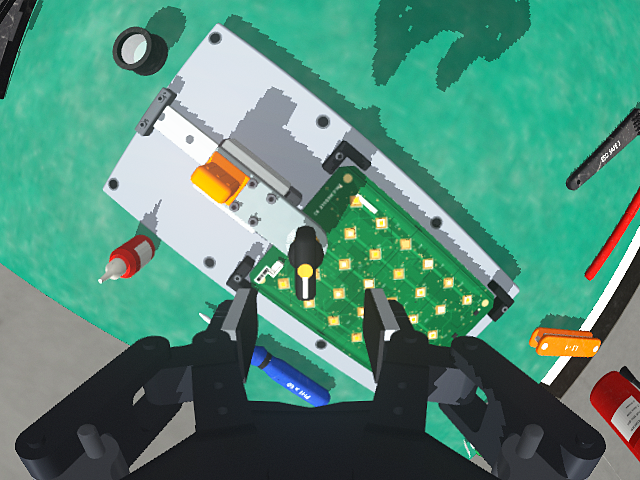

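The wing lies between the pads at about (305,262) and is parallel to them. I'll centre on it, descend and grip.

Call:
{"name": "step_arm", "arguments": {"targets": "0.4 -0.1 -1.5 0 120;0.4 -0.1 -4.5 0 120;0.4 -0.1 -7.3 0 120;0.4 -0.1 -7.3 0 120;0.4 -0.1 -7.3 0 255;0.4 -0.1 -7.3 0 255;0.4 -0.1 -7.3 0 255;0.4 -0.1 -7.3 0 255", "force": 30}}

```text
t: 6.58
position: [519.9, 29.2, 108.5]
orientation: [-0.241, 0.97, -0.0, 0.002]
ft_force: [-0.6, 2.8, 3.1]
grip_width: 11.4
grip_force: 34.8
```

Call:
{"name": "step_arm", "arguments": {"targets": "0 0 0 0 255;0 0 0 0 255;0 0 0 0 255"}}

```text
t: 6.83
position: [519.9, 29.1, 108.3]
orientation: [-0.241, 0.97, -0.0, 0.002]
ft_force: [-1.8, 2.5, 7.4]
grip_width: 11.4
grip_force: 35.2
```

```bash
cat > s.py <<'E'
from bench import env
import numpy as np
s=env.state();q=s["orientation"];print(s["t"],s["position"].round(1),"c",(2*np.arctan2(q[1],q[0])-np.pi/2).round(3),s["ft_force"].round(1),s["torque"].round(3),s["grip_width"].round(1),s["grip_force"].round(1),"q6",s["joints"][5].round(2))
E
python3 s.py
```

```text
Traceback (most recent call last):
  File "s.py", line 3, in <module>
    s=env.state();q=s["orientation"];print(s["t"],s["position"].round(1),"c",(2*np.arctan2(q[1],q[0])-np.pi/2).round(3),s["ft_force"].round(1),s["torque"].round(3),s["grip_width"].round(1),s["grip_force"].round(1),"q6",s["joints"][5].round(2))
                                                                                                                                                                    ^^^^^^^^^^^^^^^^^^^^^
AttributeError: 'float' object has no attribute 'round'
```

Call:
{"name": "step_arm", "arguments": {"targets": "0 0 -0.01 -0.1 255;0 0 -0.02 -0.2 255;0 0 -0.03 -0.3 255;0 0 -0.04 -0.4 255;0 0 -0.04 -0.4 255"}}

```text
t: 7.25
position: [520.0, 28.8, 108.0]
orientation: [-0.042, 0.999, -0.0, 0.002]
ft_force: [-2.1, 1.6, 7.6]
grip_width: 11.3
grip_force: 35.1
```

```bash
sed -i 's/s\["grip_width"\].round(1),s\["grip_force"\].round(1)/round(s["grip_width"],1),round(s["grip_force"],1)/' s.py; python3 s.py
```

```text
7.25 [520.   28.8 108. ] c 1.655 [-2.1  1.6  7.6] [ 0.198  0.284 -0.096] 11.3 35.1 q6 -1.83
```

Call:
{"name": "step_arm", "arguments": {"targets": "0 0 -0.01 -0.1 255;0 0 -0.02 -0.2 255;0 0 -0.03 -0.3 255;0 0 -0.04 -0.4 255;0 0 -0.05 -0.5 255;0 0 -0.06 -0.6 255;0 0 -0.06 -0.6 255"}}

```text
t: 7.83
position: [519.9, 28.3, 107.5]
orientation: [0.255, 0.967, -0.0, 0.002]
ft_force: [-2.2, -0.9, 7.8]
grip_width: 11.5
grip_force: 35.3
```

```bash
python3 s.py
```

```text
7.8333 [519.9  28.3 107.5] c 1.055 [-2.2 -0.9  7.8] [-0.189  0.635 -0.068] 11.5 35.3 q6 -1.23
```

Call:
{"name": "step_arm", "arguments": {"targets": "0 0 -0.01 -0.1 255;0 0 -0.02 -0.2 255;0 0 -0.03 -0.3 255;0 0 -0.04 -0.4 255;0 0 -0.04 -0.4 255"}}

```text
t: 8.25
position: [519.6, 28.1, 107.4]
orientation: [0.442, 0.897, -0.001, 0.001]
ft_force: [-5.2, -1.5, 11.1]
grip_width: 11.1
grip_force: 35.8
```

```bash
python3 s.py
```

```text
8.25 [519.6  28.1 107.4] c 0.655 [-5.2 -1.5 11.1] [-0.384  1.049 -0.029] 11.1 35.8 q6 -0.83
```

Call:
{"name": "step_arm", "arguments": {"targets": "0 0 -0.01 -0.1 255;0 0 -0.02 -0.2 255;0 0 -0.03 -0.3 255;0 0 -0.03 -0.3 255"}}

```text
t: 8.58
position: [520.4, 27.3, 107.7]
orientation: [0.569, 0.822, -0.001, 0.003]
ft_force: [-3.3, -3.7, 11.4]
grip_width: 11.0
grip_force: 97.8
```

```bash
python3 s.py
```

```text
8.5833 [520.4  27.3 107.7] c 0.36 [-3.3 -3.7 11.4] [-0.736  0.766  1.492] 11.0 97.8 q6 -0.53
```

Torque is up to 1.5 N·m, so the screw has seated. I'll hold briefly, then unload in small steps to locate the seat angle.

Call:
{"name": "step_arm", "arguments": {"targets": "0 0 0 0 255;0 0 0 0 255"}}

```text
t: 8.75
position: [520.4, 27.3, 107.7]
orientation: [0.568, 0.823, -0.001, 0.003]
ft_force: [-4.9, -3.5, 11.5]
grip_width: 11.7
grip_force: 96.7
```

```bash
python3 s.py
```

```text
8.75 [520.4  27.3 107.7] c 0.364 [-4.9 -3.5 11.5] [-0.799  0.748  1.447] 11.7 96.7 q6 -0.54
```

Call:
{"name": "step_arm", "arguments": {"targets": "0 0 0 0.08 255;0 0 0 0.08 255;0 0 0 0.08 255"}}

```text
t: 9.0
position: [520.0, 28.0, 107.5]
orientation: [0.534, 0.845, -0.001, 0.002]
ft_force: [-4.2, -2.6, 12.2]
grip_width: 11.2
grip_force: 63.7
```

```bash
python3 s.py
```

```text
9.0 [520.   28.  107.5] c 0.443 [-4.2 -2.6 12.2] [-0.251  0.93   1.369] 11.2 63.7 q6 -0.62
```

Call:
{"name": "step_arm", "arguments": {"targets": "0 0 0 0.08 255;0 0 0 0.08 255;0 0 0 0.08 255"}}

```text
t: 9.25
position: [520.0, 28.0, 107.5]
orientation: [0.501, 0.865, -0.001, 0.002]
ft_force: [-3.1, -2.3, 12.2]
grip_width: 11.1
grip_force: 42.2
```

```bash
python3 s.py
```

```text
9.25 [520.   28.  107.5] c 0.521 [-3.1 -2.3 12.2] [-0.246  0.957  0.554] 11.1 42.2 q6 -0.7
```

Extrapolating the torque to zero puts the seat at c≈0.57, so the quarter turn back is c≈2.14. That is 1.62 rad from here, rising 1.5 mm.

Call:
{"name": "step_arm", "arguments": {"targets": "0 0 0.01 0.1 255;0 0 0.02 0.2 255;0 0 0.03 0.3 255;0 0 0.04 0.4 255;0 0 0.05 0.5 255;0 0 0.06 0.6 255;0 0 0.07 0.7 255;0 0 0.08 0.8 255"}}

```text
t: 9.92
position: [520.2, 28.6, 107.7]
orientation: [0.123, 0.992, -0.0, 0.002]
ft_force: [-1.7, 0.7, 7.5]
grip_width: 11.3
grip_force: 35.2
```

Call:
{"name": "step_arm", "arguments": {"targets": "0 0 0.01 0.1 255;0 0 0.02 0.2 255;0 0 0.03 0.3 255;0 0 0.04 0.4 255;0 0 0.05 0.5 255;0 0 0.06 0.6 255;0 0 0.07 0.7 255;0 0 0.07 0.8 255"}}

```text
t: 10.58
position: [520.1, 29.3, 108.4]
orientation: [-0.273, 0.962, -0.0, 0.002]
ft_force: [-2.3, 4.2, 8.0]
grip_width: 11.3
grip_force: 35.4
```

Call:
{"name": "step_arm", "arguments": {"targets": "0 0 0 0.02 255;0 0 0 0.02 255;0 0 0 0.02 255;0 0 0 0.02 255"}}

```text
t: 10.92
position: [520.1, 29.4, 108.4]
orientation: [-0.28, 0.96, -0.0, 0.002]
ft_force: [-2.4, 3.5, 8.9]
grip_width: 11.3
grip_force: 35.5
```

```bash
python3 s.py; python3 - <<'E'
from h import *
ps=[]
for n,b in(("scene",(300,220,430,320)),("top",(270,230,400,330))):
    p,d=env.get_image(n);x0,y0,x1,y1=b;ps.append(cv2.resize(p[y0:y1,x0:x1],(390,300),interpolation=cv2.INTER_CUBIC))
    if n=="top":
        W=cloud(n,d);h=cv2.cvtColor(p,cv2.COLOR_BGR2HSV)
        m=(h[...,0]>40)&(h[...,0]<85)&(abs(W[...,2]-30)<4)&roi(d.shape,180,210,310,310)
        m=cv2.morphologyEx(m.astype(np.uint8),cv2.MORPH_OPEN,np.ones((3,3)))>0
        print(cv2.minAreaRect(W[m][:,:2].astype(np.float32)))
        measure(p,W,(310,240,375,300),"o")
cv2.imwrite("pics/f.png",np.hstack(ps))
E
```

```text
10.9167 [520.1  29.4 108.4] c 2.139 [-2.4  3.5  8.9] [0.69 0.39 0.02] 11.3 35.5 q6 -2.32
((531.2330322265625, 108.8191909790039), (181.34962463378906, 115.86409759521484), 75.20039367675781)
o 100 z [89.19688883 91.05671142 94.17057621] mean [503.2878653  -42.38268783 101.01622791] ((458.66046142578125, -40.86867904663086), (24.272891998291016, 104.24907684326172), 88.17884826660156)
```

View pics/f.png

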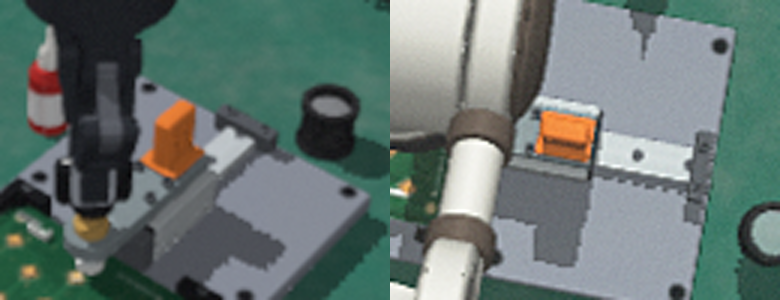

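The fingers grip the knob, the carriage is still home and the foot is over the board. The tool is pulling the carriage back by about 3 N, so I'll nudge it towards the stop before handing in.

Call:
{"name": "step_arm", "arguments": {"targets": "0.03 0.15 0 0 255;0.06 0.3 0 0 255;0.06 0.3 0 0 255;0.06 0.3 0 0 255;0.06 0.3 0 0 255"}}

```text
t: 11.43
position: [520.4, 30.6, 108.4]
orientation: [-0.281, 0.96, -0.002, 0.001]
ft_force: [-2.8, -3.9, 8.5]
grip_width: 11.2
grip_force: 35.4
```

```bash
python3 s.py
```

```text
11.4333 [520.4  30.6 108.4] c 2.14 [-2.8 -3.9  8.5] [-0.655  0.697  0.056] 11.2 35.4 q6 -2.31
```

```bash
python3 -c "
from bench import env
print(env.finish_job())"
```

```text
the job is handed in; nothing more can be done
None
```

I've handed the job in, but the call returned no verdict. By my measurements the carriage is home, the screw was seated and backed off about 1.57 rad, and the fingers still hold the knob at about 35 N; I had no clean end view of the board or of the foot's clearance.

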